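# Clear the lantern and put the tea strainer away in the tilt-out bin

## Task

The amber lantern is in the way of the pale green tilt-out bin. First set the lantern upright in the middle of the enamel plate, and only then tilt the bin all the way out, put the steel tea strainer inside it and close the bin fully. Leave the lantern on the plate, never tip it over, and leave the mirror and the mug alone.

Things in the scene. Friction and masses are not known exactly. Their poses are not given: they have to be found in the camera images.
- bin_hinge (a point): Middle of the hinge axis at the lower front edge of the pale green tilt-out bin, 8 mm above the bench. x points into the bin (its front looks along -x), y along the hinge (width), z up. The shell is fixed, 270 wide, from x = 4 to 190, top 192 above the axis, open in front; there the tray's front panel, 262 wide, 175 high, 6 thick, stands on the axis.
- bin (a joint): Tilt angle of the bin's tray about the hinge, rad: 0 closed (upright), 0.72 all the way out (stop). Growing angle moves the top of the front panel outwards (hinge frame -x) and down. Stiff hinge: it stays where it is left; moving it takes about 3 N at the handle.
- bin_handle (a point): Centre of the bin's white handle bar: round, 10 thick, 100 long along the bin's width, an arm at each end. It moves with the tray; when closed it lies 55 in front of the hinge axis (52 off the panel's face) and 175 above it, level with the panel's top edge, so it can be hooked or pinched from above.
- bin_in (a point): Centre of the tray's inner floor; moves and tilts with the tray (x to its back, y its width, z up its walls); 72.5 behind and 5 above the hinge axis in the tray. Inside 137 deep by 240 wide; front panel 170 above the floor, other walls 105. All the way out, the mouth lies in front of the shell, from the panel's top edge (115 in front of the hinge, 140 above the bench) to the shell's front.
- lantern_center (a point): Middle of the squat amber solar lantern, on its axis, 60 above its underside; z is its own up axis. Loose, upright, round, 121 high, 0.3 kg. Black base 92 in diameter, amber body narrowing to a cylindrical cap 50 in diameter from 78 to 118 above the underside, with a red button on top: grip it by the cap. It starts on the bench in front of the bin, in the way of the tilting front.
- plate: White enamel plate, 200 in diameter, 14 high, loose, 0.35 kg; origin at the centre of its underside. Its flat inner floor, 160 in diameter, is 4 above the underside.
- strainer_center (a point): Centre of the stainless basket tea strainer: open-topped cylinder 52 in diameter, 70 high, this point on the axis 35 above the underside. Loose, stands upright, 0.11 kg. Two flat ears, 16 wide, stick out to 39 from the axis along its own x, both ways, 66 to 70 above the underside; grip across its y.
- mirror_center (a point): Hand mirror in a white plastic frame lying on the bench, 160 long (along its x), 84 wide, 12 thick; point at its middle. Loose bystander.
- mug_center (a point): Dark blue mug, 80 in diameter, 80 high, point half-way up. Loose bystander.
Things that resemble listed ones, but are neither listed nor needed, are in the scene too. Of the things that look like the plate, take the one that is farthest to the robot's left at the start.

How it is judged:
By the outcome, as a careful person would: the job done as asked, in the order asked, and still so for the second after the job is handed in, with the robot touching nothing.
It also fails if it takes over 72 s, if anything falls off the work surface, if the arm or the gripper's body presses on something with over 40 N, if the wrist force passes 120 N, or if a joint passes its speed limit or range.

## Robot

A 7-joint arm with a two-finger parallel gripper is mounted at the origin on the work surface. World frame = base frame: x ahead of the robot, y to its left, z up, the work surface at z = 0. Lengths are in m, angles in rad, forces in N, time in s.
With the tool pointing down it reaches from about 0.425 to 0.875 m from the base axis. Payload 4.7 kg.
Tool frame: the origin (TCP) lies at the very end of the fingers, on their centre line; the grasp point (between the pads) lies 19 mm behind it; z points along the fingers, y is the line along which they close (so a half turn about z gives the same grasp; the last joint's range is limited). The gripper opens to 87 mm and grips with 3 to 60 N. Pads are 19 mm wide; open, the fingers measure 117 mm over their backs; the gripper's body (75 mm by 190 mm) begins 51 mm behind the grasp point.
Start: joints at [-1.17, 0.321, -0.07, 1.45, 0.023, 1.371, -0.057], TCP at [0.245, 0.602, 0.223] pointing down, gripper open.
Joint ranges: [-2.86, 2.86], [-0.3, 2.09], [-1.38, 1.24], [0.06, 2.45], [-1.56, 4.7], [0.09, 2.05], [-2.69, 2.69]. Speed limits (rad/s): [2.57, 2.57, 3.14, 3.14, 3.14, 3.14, 3.14].

## Interface

Orientations are given as a rotation vector (axis times angle).
In Python, from bench import ctrl, imaging, ticket gives the robot as it stands.
- The arm moves only by the tool jog_arm, never from a script. Its argument "rows" is text: rows parted by semicolons, each of 7 numbers parted by spaces: the shift along the tool's x, y, z in cm, then the turn, a rotation vector about the tool's x, y, z in rad, then the closure, from -1 (fully open) to 1 (shut), so that 0 is half open. A call has 1 to 5 rows; each row shifts and turns the commanded pose from where the row before left it, along the tool's axes as they then stand; what a row does not reach is not made up. A row lasts 1/8 s, in which the tool goes at most 62.5 mm and 10.7 degrees, less where a joint would pass 70% of its speed; a pose out of reach is approached as far as the arm can. A call with a gripper value outside its range is refused whole. The fingers move at their own pace and stop on an object; "force" is the grip in N (left out, the last holds). Time passes only in rows, so rows that do not move let the fingers close. It gives the time, the measured TCP pose, the force, the opening and the grip force at its end, in the units of the state.
- ctrl.get_state(): the state, without advancing time (a new reading comes with each control period).
- imaging.get_image(name): name is "scene" or "top"; returns a dict with "img" (400x640x3 uint8, blue, green, red), "vertical_fov" (degrees; the focal length in pixels is half the picture's height over the tangent of half this angle, whatever the lens; pixels are square), "cx", "cy" (the principal point, pixels), "origin" and "orientation" of the camera in the world. Camera axes: x right, y down, z forward; pixel columns grow to the right and rows downward; lengths in m; the calibration is good to about 2 mm. A picture is of the moment at which its call begins. There is no depth.
- ticket.close_job(): hands the job in; it is judged then, once.
The state is a dict: "time": time; "joint_positions": joint angles; "qd": joint speeds; "joint_torque": joint torques, N m; "position": TCP position; "tool_rot": TCP orientation; "ft_force": force on the tool from outside, world axes, zero at the start; "torque": the same for the moment, N m; "grip_width": opening from 0.0 (shut) to 1.0 (fully open); "grip_force": force on a finger pad.
Only numpy, scipy, OpenCV 4.12 (cv2) and the standard library are available. Lean on these libraries where they do the work, as an engineer would, in place of code of your own. Each camera call takes 0.05 s, during which the arm holds its last target. There are 200 camera calls.

## Working session

There is one attempt and no reset: what is moved stays moved. The work goes in short steps, Python scripts to look and compute and a tool call to move; the robot and the scene stay as the last step left them, time stands still between calls to the robot, and variables do not carry over. Pictures are saved under pics/ and viewed, at most 11 in all, crops included, and the job is handed in when it is done.

Besides the shell and the picture viewer there is one more tool, called after "Request:" as name(argument=value, ...), one argument or row to a line, values as JSON. jog_arm: Moves the arm, as the interface text tells. Its arguments: {"type":"object","properties":{"rows":{"type":"string"},"force":{"type":"number"}},"required":["rows"]}

```bash
mkdir -p pics; cat > h.py <<'E'
import numpy as np, cv2
from scipy.spatial.transform import Rotation as R
from bench import ctrl, imaging, ticket
def rotm(o):
    o=np.array(o,float)
    return o if o.shape==(3,3) else R.from_rotvec(o).as_matrix() if o.size==3 else R.from_quat(o).as_matrix()
class Cam:
    def __init__(s,n):
        d=imaging.get_image(n); s.img=d["img"]; s.f=s.img.shape[0]/2/np.tan(np.radians(d["vertical_fov"])/2)
        s.cx,s.cy=d["cx"],d["cy"]; s.o=np.array(d["origin"]); s.R=rotm(d["orientation"]); s.d=d
    def ray(s,u,v): return s.R@np.array([(u-s.cx)/s.f,(v-s.cy)/s.f,1])
    def at(s,u,v,z):
        r=s.ray(u,v); return s.o+r*(z-s.o[2])/r[2]
    def px(s,p):
        q=s.R.T@(np.array(p)-s.o); return q[:2]/q[2]*s.f+[s.cx,s.cy]
def rel(x,y,z,rv=None):
    "shift (cm, tool axes) to world TCP x,y,z"
    t=ctrl.get_state(); Q=rotm(t["tool_rot"]); return np.round(Q.T@(np.array([x,y,z])-t["position"])*100,2)
E
python3 - <<'E'
from h import *
for n in("scene","top"):
    c=Cam(n); cv2.imwrite(f"pics/{n}0.png",c.img); print(n,{k:v for k,v in c.d.items() if k!="img"})
s=ctrl.get_state(); print(s); print(rotm(s["tool_rot"]).round(3))
E
```

```text
scene {'vertical_fov': 52.168852677468806, 'cx': 323.6056719032626, 'cy': 193.16451982540838, 'origin': array([ 1.34182952, -0.20160971,  1.18662017]), 'orientation': array([-2.01433712, -1.65816943,  0.54386112])}
top {'vertical_fov': 55.78629429992244, 'cx': 324.1991212249875, 'cy': 198.56566664484384, 'origin': array([ 0.47396104, -0.05437442,  1.2274586 ]), 'orientation': array([-2.20287116,  2.16673764, -0.12986926])}
{'time': 0.1, 'joint_positions': array([-1.16988512,  0.32175011, -0.07008906,  1.45150354,  0.02261646,
        1.37077844, -0.05692534]), 'qd': array([-0.00016399, -0.00156801,  0.00085722, -0.00304193, -0.00078667,
        0.00109552, -0.0007822 ]), 'joint_torque': array([-1.48413219e-04, -4.92572844e+01, -4.05778997e-01, -3.13398206e+01,
       -6.40445855e-02,  3.94687825e-02,  8.31016860e-05]), 'position': array([0.24507571, 0.60152618, 0.22159493]), 'tool_rot': array([-6.03765672e-01, -3.08280978e+00,  2.57368653e-03]), 'ft_force': array([-0.2958376 ,  0.26693247,  0.29843731]), 'torque': array([-0.01616061,  0.02658   , -0.00793785]), 'grip_force': 0.0, 'grip_width': 1.0009470355197974}
[[-0.926  0.377 -0.001]
 [ 0.377  0.926 -0.002]
 [-0.    -0.002 -1.   ]]
```

View pics/scene0.png

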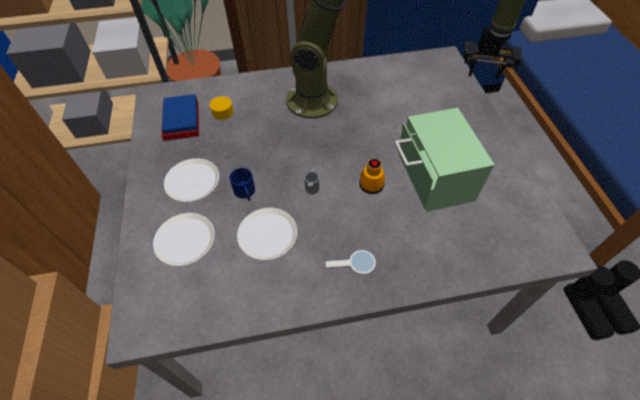

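View pics/top0.png

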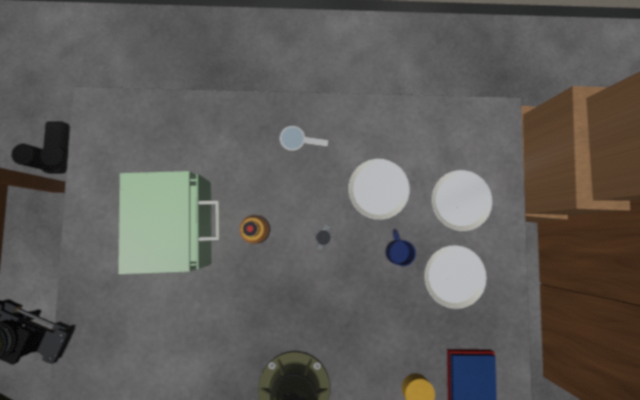

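The scene view shows white plates at (191,180), (184,239) and (267,233). The lantern is at (372,177), the strainer at (312,182), the mug at (242,183), the bin at (445,158) and the mirror at (352,262). In the top view +y is to the left. The plate candidates there are (379,189), (462,200) and (456,277), and (379,189) is farthest to the robot's left. The lantern is at (254,229), and the strainer at (323,237). The yellow disc at (420,388) could be taken for the lantern, but it isn't one.

```bash
cat > m.py <<'E'
from h import *
def comps(img,lo,hi,amin):
    m=cv2.inRange(cv2.cvtColor(img,cv2.COLOR_BGR2HSV),lo,hi)
    cs,_=cv2.findContours(m,cv2.RETR_EXTERNAL,cv2.CHAIN_APPROX_NONE)
    return [c for c in cs if cv2.contourArea(c)>amin]
def circ(c,cnt,z):
    P=np.array([c.at(u,v,z)[:2] for u,v in cv2.convexHull(cnt)[:,0]+0.0])
    e=cv2.fitEllipse(P.astype(np.float32)*1000); return np.round(e[0],1),np.round(e[1],1)
def tri(a,pa,b,pb):
    A=[];B=[]
    ra=a.ray(*pa);rb=b.ray(*pb);M=np.c_[ra,-rb];s=np.linalg.lstsq(M,b.o-a.o,rcond=None)[0]
    p,q=a.o+ra*s[0],b.o+rb*s[1];return (p+q)/2,np.linalg.norm(p-q)
E
python3 - <<'E'
from m import *
S,T=Cam("scene"),Cam("top")
for n,c in(("S",S),("T",T)):
    for k in comps(c.img,(0,0,150),(180,60,255),800): print(n,"plate",cv2.boundingRect(k),circ(c,k,.014))
    for k in comps(c.img,(0,150,100),(6,255,255),4)+comps(c.img,(174,150,100),(180,255,255),4):
        (u,v),r=cv2.minEnclosingCircle(k); print(n,"red",u,v,r,c.at(u,v,.121))
    for k in comps(c.img,(8,120,60),(30,255,255),60): print(n,"amber",cv2.boundingRect(k))
    for k in comps(c.img,(50,40,60),(80,255,255),500): print(n,"green",cv2.approxPolyDP(k,3,True)[:,0].tolist())
print(T.px([0,0,0]),S.px([0,0,0]))
a=cv2.resize(S.img[120:270,230:430],(800,600),interpolation=cv2.INTER_CUBIC)
b=cv2.resize(T.img[150:270,190:350],(800,600),interpolation=cv2.INTER_CUBIC)
cv2.imwrite("pics/cs.png",a);cv2.imwrite("pics/ct.png",b)
E
```

```text
S plate (153, 213, 62, 53) (array([ 595. , -533.7]), array([199.5, 200.9]))
S plate (237, 208, 60, 52) (array([ 627.5, -262.5]), array([199.2, 200.6]))
S plate (164, 158, 55, 44) (array([ 349.6, -508.4]), array([198.4, 200. ]))
S plate (395, 108, 99, 81) (array([376.4, 451.5]), array([357.4, 438.6]))
S plate (92, 18, 47, 35) (array([-647.1, -876.8]), array([244. , 353.8]))
S plate (527, 0, 84, 31) (array([-362.3, 1392.1]), array([314.8, 442.8]))
S amber (360, 161, 25, 31)
S amber (209, 96, 25, 24)
S amber (505, 67, 135, 198)
S amber (0, 66, 138, 334)
S amber (166, 50, 54, 31)
S amber (238, 8, 15, 53)
S amber (264, 6, 17, 62)
S amber (596, 0, 44, 50)
S amber (278, 0, 11, 54)
S amber (0, 0, 53, 17)
S green [[457, 108], [409, 116], [408, 123], [403, 123], [401, 137], [412, 139], [401, 144], [406, 157], [423, 161], [420, 165], [405, 166], [426, 210], [476, 198], [493, 165]]
S green [[157, 0], [162, 14], [178, 33], [180, 23], [184, 24], [186, 19], [188, 23], [188, 15], [190, 19], [191, 0]]
T plate (425, 246, 61, 62) (array([ 347.5, -506.1]), array([195.1, 196.1]))
T plate (119, 171, 100, 
[... 375 characters left out ...]
4, 286)
T amber (524, 89, 50, 62)
T amber (586, 74, 54, 56)
T green [[123, 174], [122, 182], [130, 180], [135, 190], [140, 189], [137, 186], [143, 189], [141, 194], [152, 193], [153, 200], [157, 196], [150, 192], [155, 189], [157, 194], [156, 191], [160, 192], [159, 198], [171, 194], [180, 204], [181, 197], [183, 203], [187, 202], [192, 251], [190, 260], [194, 251], [192, 261], [198, 258], [199, 265], [200, 258], [195, 256], [197, 251], [200, 256], [198, 251], [203, 245], [198, 242], [197, 246], [194, 239], [203, 233], [203, 228], [208, 231], [208, 212], [203, 213], [208, 206], [202, 208], [196, 201], [208, 198], [208, 184], [187, 172]]
[294.3441135  386.82859129] [311.89721512  99.66408434]
```

View pics/cs.png

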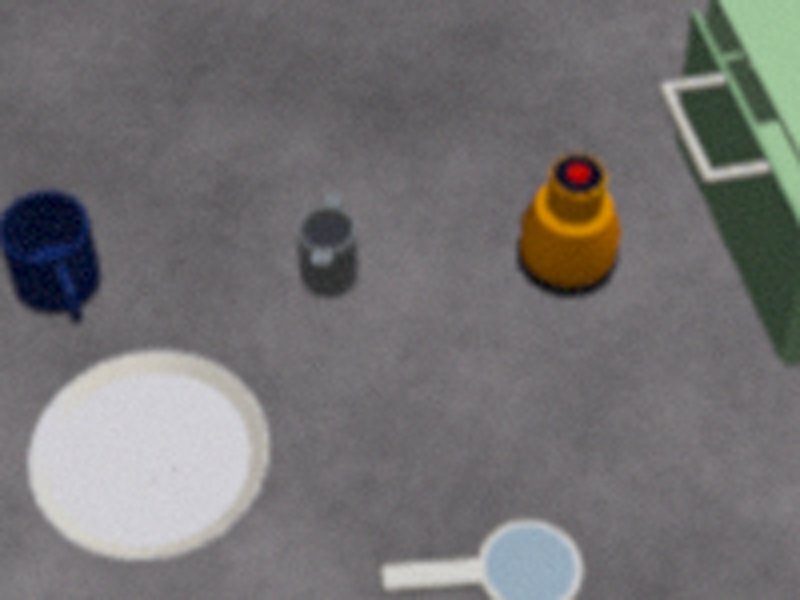

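View pics/ct.png

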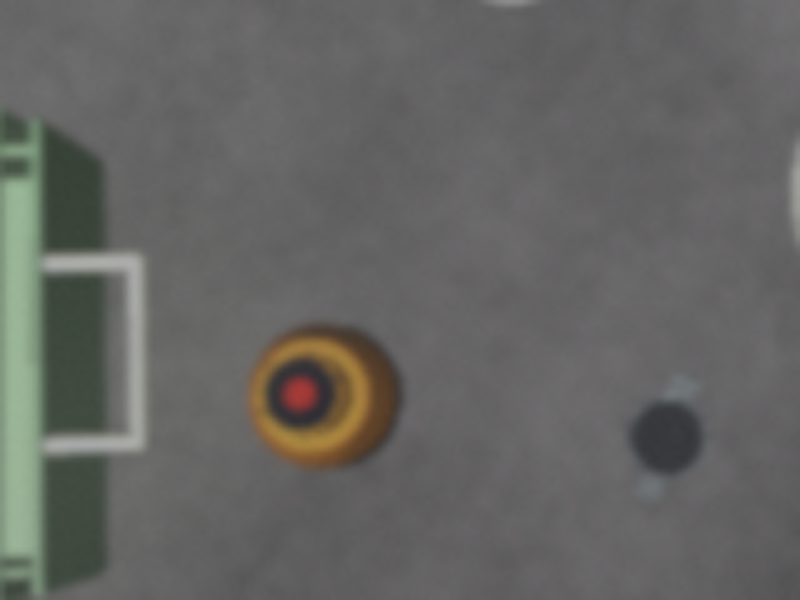

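The crops confirm that the lantern is upright with its red button. The strainer's ears run roughly along world x, slightly rotated. The handle bar lies along world x. The chosen plate, scene (267,233), is the leftmost (y=-0.26).

```bash
python3 - <<'E'
from m import *
S,T=Cam("scene"),Cam("top")
s=lambda u,v:((u+.5)/4-.5+230,(v+.5)/4-.5+120)
t=lambda u,v:((u+.5)/5-.5+190,(v+.5)/5-.5+150)
for n,a,b,z in[("button",(578,174),(300,394),.121),("ear+",(333,201),(683,388),.069),("ear-",(320,257),(650,487),.069),("rim",(327,229),(667,437),.07),("h1",(668,86),(136,258),.183),("h2",(708,179),(136,447),.183)]:
    print(n,S.at(*s(*a),z).round(4),T.at(*t(*b),z).round(4),tri(S,s(*a),T,t(*b)))
# panel top edge and bottom edges (top view)
for p,z in [((38,118),.183),((38,590),.183),((104,160),.008),((104,572),.008)]: print(p,T.at(*t(*p),z).round(4))
print(rel(.487,.134,.14))
E
```

```text
button [0.4928 0.1314 0.121 ] [0.4876 0.1345 0.121 ] (array([0.48754095, 0.13456324, 0.11430816]), np.float64(0.0021623963503927465))
ear+ [ 0.4393 -0.072   0.069 ] [ 0.4956 -0.0897  0.069 ] (array([ 0.49497242, -0.08381364,  0.13883277]), np.float64(0.007634270984614515))
ear- [ 0.4981 -0.0938  0.069 ] [ 0.4352 -0.0705  0.069 ] (array([ 0.43117706, -0.07842052, -0.0211718 ]), np.float64(0.013471868703759467))
rim [ 0.47   -0.0827  0.07  ] [ 0.4656 -0.0804  0.07  ] (array([ 0.46547638, -0.08127298,  0.06405685]), np.float64(0.001586084150189831))
h1 [0.4643 0.2106 0.183 ] [0.5602 0.2164 0.183 ] (array([0.55024402, 0.18043974, 0.28221187]), np.float64(0.020034550766749114))
h2 [0.5675 0.2123 0.183 ] [0.4566 0.2121 0.183 ] (array([0.45639924, 0.25993428, 0.03921571]), np.float64(0.022136405700196825))
(38, 118) [0.637  0.2736 0.183 ]
(38, 590) [0.3789 0.2615 0.183 ]
(104, 160) [0.6378 0.2849 0.008 ]
(104, 572) [0.3747 0.2735 0.008 ]
[-40.04 -34.2    8.24]
```

Request:
jog_arm(
  rows="0 0 -1.7 0 0 0.169 -1; 0 0 -1.7 0 0 0.169 -1; 0 0 -1.7 0 0 0.169 -1; 0 0 -1.7 0 0 0.169 -1; 0 0 -1.7 0 0 0.169 -1",
  force=20,
)

```text
time: 0.92
position: [0.2452, 0.6019, 0.308]
tool_rot: [1.822, 2.559, -0.0]
ft_force: [-0.7, 0.4, -0.7]
grip_width: 1.0
grip_force: 0.0
```

Request:
jog_arm(
  rows="0 0 0 0 0 0.169 -1; 0 0 0 0 0 0.169 -1; -4.6 2.4 0 0 0 0 -1; -4.6 2.4 0 0 0 0 -1; -4.6 2.4 0 0 0 0 -1",
)

```text
time: 1.55
position: [0.318, 0.4626, 0.3075]
tool_rot: [2.22, 2.223, 0.0]
ft_force: [1.4, -0.4, -0.0]
grip_width: 1.0
grip_force: 0.0
```

Request:
jog_arm(
  rows="-4.6 2.4 0 0 0 0 -1; -4.6 2.4 0 0 0 0 -1; -4.6 2.4 0 0 0 0 -1; -4.6 2.4 0 0 0 0 -1; -4.6 2.4 0 0 0 0 -1",
)

```text
time: 2.17
position: [0.4382, 0.2326, 0.3078]
tool_rot: [-2.22, -2.223, -0.001]
ft_force: [0.6, 0.8, 1.0]
grip_width: 0.999
grip_force: 0.0
```

Request:
jog_arm(
  rows="-4.6 2.4 0 0 0 0 -1; -4.6 2.4 0 0 0 0 -1; 0 0 0 0 0 0 -1",
)

```text
time: 2.55
position: [0.4875, 0.1371, 0.308]
tool_rot: [2.229, 2.211, 0.001]
ft_force: [-0.0, 0.4, 1.0]
grip_width: 0.998
grip_force: 0.0
```

```bash
python3 - <<'E'
from m import *
s=ctrl.get_state();print(s["time"],s["position"],rotm(s["tool_rot"]).round(3)); print(rel(.488,.134,.14))
E
```

```text
2.55 [0.48747049 0.1370789  0.30803264] [[ 0.008  1.     0.001]
 [ 1.    -0.008 -0.001]
 [-0.001  0.001 -1.   ]]
[-0.29  0.03 16.8 ]
```

Request:
jog_arm(
  rows="-0.3 0 5 0 0 0 -1; 0 0 5 0 0 0 -1; 0 0 5 0 0 0 -1; 0 0 4 0 0 0 -1; 0 0 3.3 0 0 0 -1",
)

```text
time: 3.18
position: [0.4846, 0.1402, 0.0829]
tool_rot: [-2.218, -2.223, 0.001]
ft_force: [0.1, 0.7, 0.5]
grip_width: 1.0
grip_force: 0.0
```

Request:
jog_arm(
  rows="0 0 0 0 0 0 -1; 0 0 0 0 0 0 0.5; 0 0 0 0 0 0 0.5; 0 0 0 0 0 0 0.5; 0 0 0 0 0 0 0.5",
  force=20,
)

```text
time: 3.8
position: [0.4861, 0.1394, 0.0852]
tool_rot: [2.22, 2.222, 0.002]
ft_force: [1.2, 0.6, 1.4]
grip_width: 0.631
grip_force: 1.6
```

Request:
jog_arm(
  rows="0 0 0 0 0 0 0.5; 0 0 0 0 0 0 0.5; 0 0 0 0 0 0 0.5; 0 0 0 0 0 0 0.5",
)

```text
time: 4.3
position: [0.487, 0.1395, 0.0853]
tool_rot: [2.219, 2.222, 0.004]
ft_force: [3.9, 0.6, 3.9]
grip_width: 0.571
grip_force: 20.0
```

Request:
jog_arm(
  rows="0 0 -2 0 0 0 0.5; 0 0 -3 0 0 0 0.5; 0 0 -4 0 0 0 0.5; 0 0 -3 0 0 0 0.5; -1 0.4 0 0 0 0 0.5",
  force=25,
)

```text
time: 4.92
position: [0.4891, 0.13, 0.2048]
tool_rot: [-2.217, -2.224, -0.001]
ft_force: [0.9, -0.2, -4.1]
grip_width: 0.568
grip_force: 25.0
```

Request:
jog_arm(
  rows="-2.7 0.9 0 0 0 0 0.5; -3.6 1.3 0 0 0 0 0.5; -3.6 1.3 0 0 0 0 0.5; -3.6 1.3 0 0 0 0 0.5; -3.6 1.3 0 0 0 0 0.5",
)

```text
time: 5.55
position: [0.5487, -0.0436, 0.2013]
tool_rot: [-2.218, -2.219, 0.007]
ft_force: [1.0, 0.2, -3.2]
grip_width: 0.567
grip_force: 25.0
```

Request:
jog_arm(
  rows="-3.6 1.3 0 0 0 0 0.5; -3.6 1.3 0 0 0 0 0.5; -3.6 1.3 0 0 0 0 0.5; -3.6 1.3 0 0 0 0 0.5; -3.6 1.3 0 0 0 0 0.5",
)

```text
time: 6.18
position: [0.614, -0.2229, 0.2008]
tool_rot: [-2.217, -2.218, 0.005]
ft_force: [0.9, -0.2, -2.9]
grip_width: 0.569
grip_force: 25.0
```

Request:
jog_arm(
  rows="-2.4 0.8 0 0 0 0 0.5; -1 0.4 0 0 0 0 0.5; 0 0 0 0 0 0 0.5",
)

```text
time: 6.55
position: [0.6268, -0.2559, 0.2025]
tool_rot: [-2.22, -2.219, 0.003]
ft_force: [-0.0, 0.2, -3.1]
grip_width: 0.569
grip_force: 25.0
```

```bash
python3 - <<'E'
from m import *
s=ctrl.get_state();print(s["time"],s["position"],rotm(s["tool_rot"]).round(3),s["grip_force"],s["ft_force"]); print(rel(.6265,-.257,.093))
S=Cam("scene");cv2.imwrite("pics/s1.png",cv2.resize(S.img[50:300,100:500],(800,500)))
E
```

```text
6.55 [ 0.6267892  -0.25588646  0.20253117] [[ 0.001  1.    -0.004]
 [ 1.    -0.001  0.001]
 [ 0.001 -0.004 -1.   ]] 24.973954682936892 [-0.04116403  0.23012472 -3.09908934]
[-1.200e-01  1.000e-02  1.095e+01]
```

View pics/s1.png

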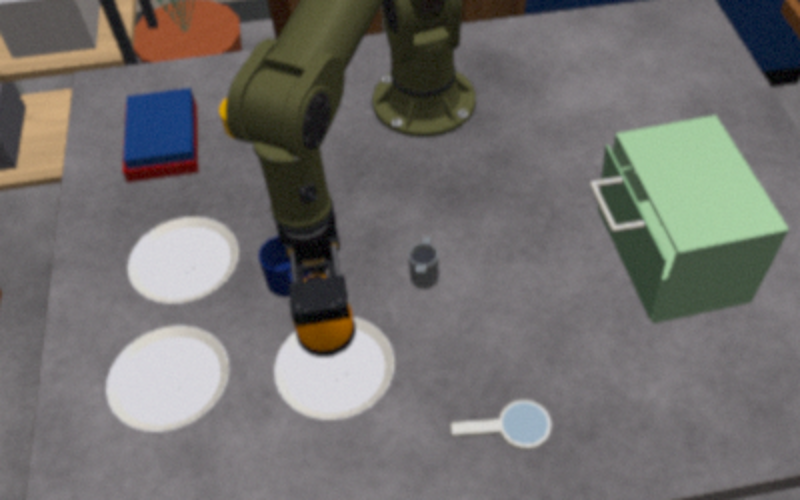

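The picture shows the lantern held upright above the chosen plate (crop (325,325), plate (334,367)), with the bin, mirror and mug untouched. Lowering.

Request:
jog_arm(
  rows="-0.1 0 3 0 0 0 0.5; 0 0 3 0 0 0 0.5; 0 0 2.5 0 0 0 0.5; 0 0 1.5 0 0 0 0.5; 0 0 0 0 0 0 0.5",
)

```text
time: 7.22
position: [0.6276, -0.255, 0.1035]
tool_rot: [-2.217, -2.222, 0.001]
ft_force: [-0.6, 0.1, -3.7]
grip_width: 0.564
grip_force: 25.0
```

Request:
jog_arm(
  rows="0 0 0.5 0 0 0 0.5; 0 0 0.4 0 0 0 0.5; 0 0 0.3 0 0 0 0.5; 0 0 0 0 0 0 0.5",
)

```text
time: 7.72
position: [0.628, -0.2566, 0.0924]
tool_rot: [-2.22, -2.222, -0.0]
ft_force: [-0.1, 0.3, -3.2]
grip_width: 0.566
grip_force: 25.0
```

Request:
jog_arm(
  rows="0 0 0.2 0 0 0 0.5; 0 0 0.1 0 0 0 0.5; 0 0 0 0 0 0 0.5",
)

```text
time: 8.1
position: [0.6281, -0.2566, 0.0895]
tool_rot: [-2.22, -2.223, -0.0]
ft_force: [-1.1, 0.6, -2.8]
grip_width: 0.566
grip_force: 25.0
```

Request:
jog_arm(
  rows="0 0 0.15 0 0 0 0.5; 0 0 0 0 0 0 0.5",
)

```text
time: 8.35
position: [0.6285, -0.2569, 0.0892]
tool_rot: [2.22, 2.222, 0.001]
ft_force: [-0.2, 1.0, 3.8]
grip_width: 0.568
grip_force: 24.9
```

Request:
jog_arm(
  rows="0 0 0.1 0 0 0 0.5; 0 0 0 0 0 0 0.5",
)

```text
time: 8.6
position: [0.6287, -0.2569, 0.089]
tool_rot: [2.219, 2.222, 0.002]
ft_force: [-2.3, 2.6, 8.7]
grip_width: 0.571
grip_force: 24.9
```

Contact is made. I'll open partly, rise, and look.

Request:
jog_arm(
  rows="0 0 0 0 0 0 -0.6; 0 0 0 0 0 0 -1; 0 0 0 0 0 0 -1; 0 0 0 0 0 0 -1; 0 0 -3 0 0 0 -1",
)

```text
time: 9.22
position: [0.6264, -0.2556, 0.1146]
tool_rot: [-2.217, -2.219, 0.004]
ft_force: [-0.7, 0.8, 0.1]
grip_width: 0.977
grip_force: 0.0
```

Request:
jog_arm(
  rows="0 0 -4 0 0 0 -1; 3 -2 -5 0 0 0 -1; 5 -2 -2 0 0 0 -1; 5 -3 0 0 0 0 -1; 5 -3 0 0 0 0 -1",
)

```text
time: 9.85
position: [0.5271, -0.0753, 0.2272]
tool_rot: [2.22, 2.222, 0.001]
ft_force: [0.1, 0.5, -0.0]
grip_width: 1.0
grip_force: 0.0
```

```bash
python3 - <<'E'
from m import *
s=ctrl.get_state();print(s["time"],s["position"],rotm(s["tool_rot"]).round(3))
S,T=Cam("scene"),Cam("top")
for n,c in(("S",S),("T",T)):
    for k in comps(c.img,(0,0,150),(180,60,255),800): print(n,"plate",cv2.boundingRect(k),circ(c,k,.014))
    for k in comps(c.img,(0,150,80),(7,255,255),2)+comps(c.img,(174,150,80),(180,255,255),2):
        (u,v),r=cv2.minEnclosingCircle(k); print(n,"red",u,v,r,c.at(u,v,.125))
a=cv2.resize(S.img[120:280,220:440],(800,582));cv2.imwrite("pics/s2.png",a)
E
```

```text
9.85 [ 0.52714677 -0.07530422  0.22722988] [[-0.001  1.     0.001]
 [ 1.     0.001  0.   ]
 [ 0.     0.001 -1.   ]]
S plate (153, 212, 62, 54) (array([ 594.8, -533.6]), array([199.8, 201.3]))
S plate (237, 207, 60, 53) (array([ 627.4, -262.5]), array([199.5, 200.9]))
S plate (164, 158, 55, 44) (array([ 349.3, -508.6]), array([198.6, 200.6]))
S plate (395, 108, 99, 81) (array([378.8, 450. ]), array([356.4, 440.5]))
S plate (92, 17, 47, 36) (array([-646.9, -875.9]), array([244.7, 352.8]))
S plate (527, 0, 83, 31) (array([-364.3, 1394.1]), array([313., 454.]))
S red 262.5 215.1666717529297 1.9003955125808716 [ 0.6317133  -0.26280458  0.125     ]
S red 262.72222900390625 215.27777099609375 3.2213544845581055 [ 0.6322542  -0.26217257  0.125     ]
S red 167.5 135.0 4.609872341156006 [ 0.22411315 -0.56197824  0.125     ]
S red 179.0 133.0 5.099119663238525 [ 0.22208184 -0.52153213  0.125     ]
T plate (425, 245, 61, 63) (array([ 347.5, -505.9]), array([195.4, 197.1]))
T plate (118, 171, 101, 103) (array([507.8, 438.1]), array([354.8, 382.3]))
T plate (432, 170, 60, 61) (array([ 593.1, -531.8]), array([196.7, 198.1]))
T plate (350, 159, 60, 60) (array([ 625.8, -260.8]), array([196. , 197.6]))
T red 463.5 352.0 14.500100135803223 [ 0.14612037 -0.48464126  0.125     ]
T red 385.5 182.5 2.549609661102295 [ 0.62908853 -0.26137286  0.125     ]
T red 385.375 182.625 3.6444449424743652 [ 0.6287089  -0.26100183  0.125     ]
```

View pics/s2.png

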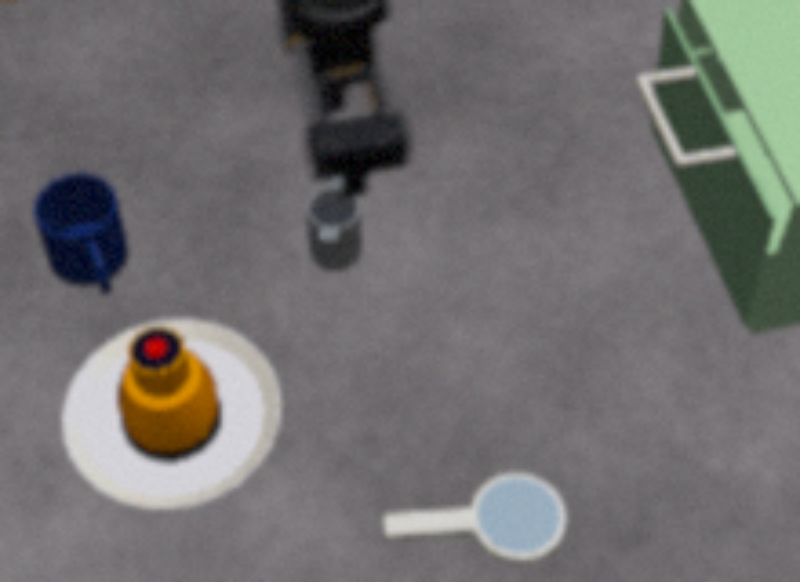

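The crop shows the lantern upright in the middle of the plate, with its button at (157,348). It is about 3 mm off centre. Next is the bin handle.

Request:
jog_arm(
  rows="3 -0.2 -1.5 0 0 0 0; 5 -0.2 -1.5 0 0 0 0; 5 -0.2 -1 0 0 0 0; 5 -0.2 0 0 0 0 0; 5 -0.3 0 0 0 0 0",
)

```text
time: 10.58
position: [0.5172, 0.1542, 0.2674]
tool_rot: [2.221, 2.221, 0.002]
ft_force: [0.6, -0.3, 0.5]
grip_width: 0.54
grip_force: 0.0
```

Request:
jog_arm(
  rows="4 -0.2 0 0 0 0 0; 1.9 -0.2 0 0 0 0 0; 0 0 0 0 0 -0.162 0; 0 0 0 0 0 -0.162 0; 0 0 0 0 0 -0.162 0",
)

```text
time: 11.2
position: [0.5134, 0.2104, 0.2671]
tool_rot: [1.616, 2.693, -0.001]
ft_force: [-0.3, 0.2, 0.7]
grip_width: 0.499
grip_force: 0.0
```

Request:
jog_arm(
  rows="0 0 0 0 0 -0.162 0; 0 0 0 0 0 -0.162 0; 0 0 0 0 0 -0.162 0; 0 0 0 0 0 -0.162 0; 0 0 0 0 0 -0.162 0",
)

```text
time: 11.82
position: [0.5134, 0.2102, 0.2671]
tool_rot: [0.425, 3.112, -0.001]
ft_force: [-0.2, -0.8, -0.0]
grip_width: 0.5
grip_force: 0.0
```

Request:
jog_arm(
  rows="0 0 0 0 0 -0.162 0; 0 0 0 0 0 -0.162 0; 0 0 0 0 0 0 0",
)

```text
time: 12.2
position: [0.5133, 0.2106, 0.2671]
tool_rot: [-0.072, 3.141, -0.001]
ft_force: [0.8, 0.5, -0.1]
grip_width: 0.497
grip_force: 0.0
```

```bash
python3 - <<'E'
from m import *
s=ctrl.get_state();print(s["time"],s["position"],s["joint_positions"].round(2),s["grip_width"],rotm(s["tool_rot"]).round(3),rel(.512,.214,.166))
E
```

```text
12.2 [0.51328708 0.21057013 0.26712991] [-0.82  0.1   0.41  1.64 -0.04  1.41  1.21] 0.49745518439453995 [[-0.999 -0.046  0.   ]
 [-0.046  0.999 -0.   ]
 [-0.    -0.    -1.   ]] [ 0.12  0.35 10.11]
```

Request:
jog_arm(
  rows="0.1 0.4 3 0 0 0 0; 0 0 3 0 0 0 0; 0 0 2 0 0 0 0; 0 0 1.3 0 0 0 0; 0 0 0.8 0 0 0 0",
)

```text
time: 12.82
position: [0.5117, 0.2157, 0.1657]
tool_rot: [-0.076, 3.141, -0.0]
ft_force: [0.3, -0.4, 0.9]
grip_width: 0.499
grip_force: 0.0
```

Request:
jog_arm(
  rows="0 0 0 0 0 0 0.4; 0 0 0 0 0 0 0.8; 0 0 0 0 0 0 0.9; 0 0 0 0 0 0 0.9; 0 0 0 0 0 0 0.9",
  force=10,
)

```text
time: 13.45
position: [0.5118, 0.2158, 0.1665]
tool_rot: [-0.078, 3.14, -0.0]
ft_force: [-0.4, -1.0, 2.5]
grip_width: 0.105
grip_force: 10.0
```

Request:
jog_arm(
  rows="0 0 0 0 0 0 0.9; 0 0 0 0 0 0 0.9",
)

```text
time: 13.7
position: [0.5118, 0.2158, 0.1665]
tool_rot: [-0.078, 3.14, -0.0]
ft_force: [0.2, -2.0, 3.9]
grip_width: 0.111
grip_force: 10.0
```

Request:
jog_arm(
  rows="0 -0.7 0.2 0 0 0 0.9; 0 -0.7 0.3 0 0 0 0.9; 0 -1.3 0.6 0 0 0 0.9; 0 -1.3 0.7 0 0 0 0.9; 0 -1.2 0.8 0 0 0 0.9",
)

```text
time: 14.32
position: [0.5142, 0.1648, 0.1387]
tool_rot: [-0.079, 3.14, 0.003]
ft_force: [4.9, 8.2, -5.6]
grip_width: 0.112
grip_force: 10.0
```

Request:
jog_arm(
  rows="0 -1.1 0.9 0 0 0 0.9; 0 -1.1 1 0 0 0 0.9; 0 -1 1.1 0 0 0 0.9; 0 -0.5 0.6 0 0 0 0.9; 0 0 0 0 0 0 0.9",
)

```text
time: 14.95
position: [0.5159, 0.1292, 0.1023]
tool_rot: [-0.08, 3.139, 0.005]
ft_force: [5.4, 9.2, -8.8]
grip_width: 0.104
grip_force: 10.0
```

```bash
python3 - <<'E'
from m import *
S=Cam("scene");cv2.imwrite("pics/s3.png",cv2.resize(S.img[70:230,310:530],(800,582),interpolation=cv2.INTER_CUBIC))
E
```

```text
(no output)
```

View pics/s3.png

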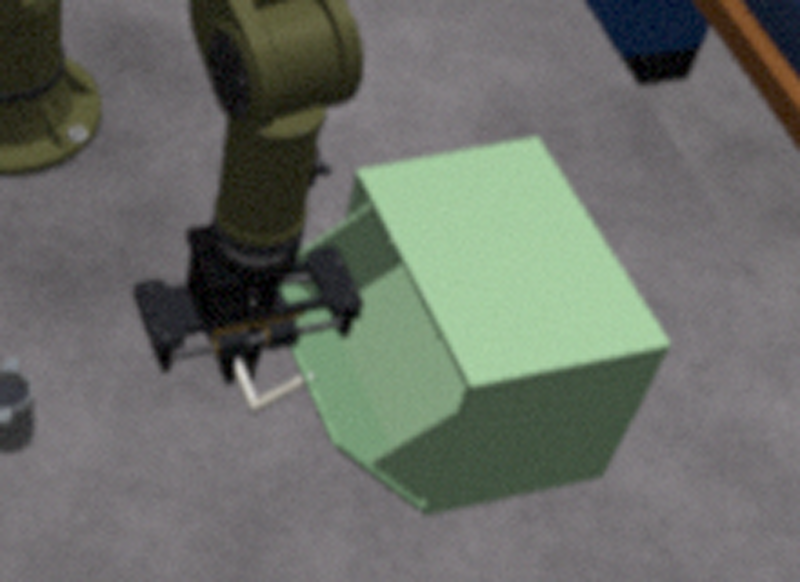

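The crop shows the tray tilted most of the way out, with the handle pinched at (245,365). I'll finish to the stop.

Request:
jog_arm(
  rows="0 -0.5 0.6 0 0 0 0.9; 0 -0.5 0.6 0 0 0 0.9; 0 0 0 0 0 0 0.9",
)

```text
time: 15.38
position: [0.5163, 0.1225, 0.0917]
tool_rot: [-0.082, 3.139, 0.011]
ft_force: [2.5, 13.8, -2.4]
grip_width: 0.107
grip_force: 10.0
```

Request:
jog_arm(
  rows="0 -0.3 0.4 0 0 0 0.9; 0 0 0 0 0 0 0.9",
)

```text
time: 15.62
position: [0.5168, 0.1225, 0.0897]
tool_rot: [-0.085, 3.138, 0.018]
ft_force: [-1.8, 17.3, 9.4]
grip_width: 0.111
grip_force: 10.0
```

Request:
jog_arm(
  rows="0 -0.3 0.4 0 0 0 0.9; 0 0 0 0 0 0 0.9",
)

```text
time: 15.88
position: [0.5175, 0.1204, 0.0863]
tool_rot: [-0.086, 3.136, 0.02]
ft_force: [-1.2, 19.8, 10.7]
grip_width: 0.163
grip_force: 10.0
```

Request:
jog_arm(
  rows="0 0.6 -0.5 0 0 0 0.4; 0 0 0 0 0 0 0.4; 0 0 0 0 0 0 0.4; 0 0 0 0 0 0 0.4; 0 0 -2 0 0 0 0.4",
)

```text
time: 16.5
position: [0.5148, 0.1159, 0.1075]
tool_rot: [0.077, -3.137, 0.003]
ft_force: [-0.4, -0.7, -0.5]
grip_width: 0.302
grip_force: 0.0
```

Request:
jog_arm(
  rows="0 0 -4 0 0 0 0.4; 0 0 -5 0 0 0 0; 0 -2 -1 0 0 0 -1; 1 -4.5 0 0 0 0 -1; 2 -4.5 0 0 0 0 -1",
)

```text
time: 17.12
position: [0.4914, 0.0034, 0.2082]
tool_rot: [0.078, -3.14, 0.002]
ft_force: [0.5, -0.2, -1.1]
grip_width: 0.674
grip_force: 0.0
```

Request:
jog_arm(
  rows="2 -4.5 0 0 0 0 -1; 1 -4.4 0 0 0 0 -1; 0 0 0 0 0 0.13 -1; 0 0 0 0 0 0.13 -1; 0 0 0 0 0 0.12 -1",
)

```text
time: 17.75
position: [0.4653, -0.0857, 0.2079]
tool_rot: [-0.525, -3.096, 0.001]
ft_force: [-0.1, -0.1, 0.4]
grip_width: 0.999
grip_force: 0.0
```

Request:
jog_arm(
  rows="0 0 0 0 0 0 -1",
)

```text
time: 17.88
position: [0.4656, -0.0854, 0.2081]
tool_rot: [-0.516, -3.097, 0.001]
ft_force: [0.1, 0.2, 0.6]
grip_width: 1.001
grip_force: 0.0
```

```bash
python3 - <<'E'
from m import *
s=ctrl.get_state();print(s["time"],s["position"],s["ft_force"],s["joint_positions"].round(2),rotm(s["tool_rot"]).round(3),rel(.4665,-.081,.03))
S,T=Cam("scene"),Cam("top")
a=cv2.resize(S.img[100:220,290:490],(800,480));b=cv2.resize(T.img[170:290,110:370],(800,369))
cv2.imwrite("pics/s4.png",np.vstack([a[:,:400],a[:,400:]])[:0] if 0 else cv2.resize(np.vstack([cv2.resize(a,(520,310)),cv2.resize(b,(520,240))]),(756,800))[:0] if 0 else np.vstack([cv2.resize(a,(560,336)),cv2.resize(b,(560,258))]))
E
```

```text
17.875 [ 0.46555072 -0.08543882  0.20811395] [0.10455373 0.1951828  0.57713821] [-0.53 -0.08  0.63  1.91  0.05  1.3   1.33] [[-0.946  0.324 -0.002]
 [ 0.324  0.946 -0.   ]
 [ 0.002 -0.001 -1.   ]] [ 0.03  0.47 17.81]
```

View pics/s4.png

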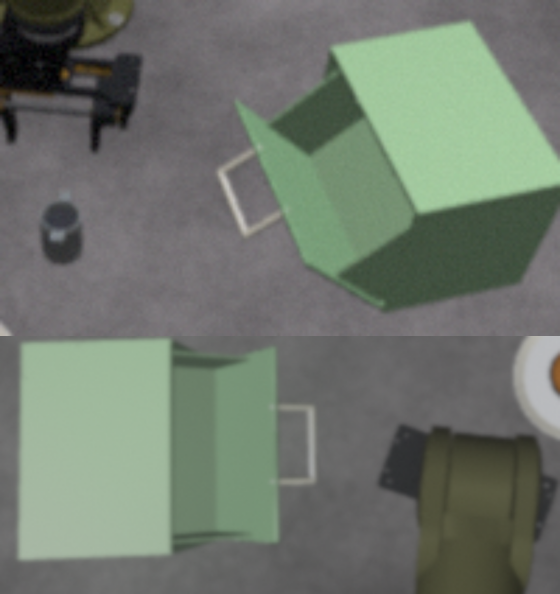

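The picture shows the bin fully out, with its open mouth in front of the shell, and the strainer standing at crop (62,230). Descending on it.

Request:
jog_arm(
  rows="0 0.4 3 0 0 0 -1; 0 0 4 0 0 0 -1; 0 0 4 0 0 0 -1; 0 0 4 0 0 0 -1; 0 0 2.6 0 0 0 -1",
)

```text
time: 18.6
position: [0.4665, -0.0808, 0.0311]
tool_rot: [-0.513, -3.097, 0.001]
ft_force: [-0.1, -0.3, 0.7]
grip_width: 0.999
grip_force: 0.0
```

Request:
jog_arm(
  rows="0 0 0.1 0 0 0 -1; 0 0 0 0 0 0 0.5; 0 0 0 0 0 0 0.5; 0 0 0 0 0 0 0.5; 0 0 0 0 0 0 0.5",
  force=10,
)

```text
time: 19.23
position: [0.4682, -0.0806, 0.0326]
tool_rot: [0.515, 3.098, 0.001]
ft_force: [-0.2, -1.0, 0.9]
grip_width: 0.634
grip_force: 0.5
```

Request:
jog_arm(
  rows="0 0 0 0 0 0 0.5; 0 0 0 0 0 0 0.5; 0 0 0 0 0 0 0.5",
)

```text
time: 19.6
position: [0.468, -0.0807, 0.0325]
tool_rot: [0.516, 3.099, 0.0]
ft_force: [-1.4, -0.4, 5.3]
grip_width: 0.598
grip_force: 10.0
```

Request:
jog_arm(
  rows="0 0 -3 0 0 0 0.5; 0 0 -4.5 0 0 0 0.5; 0 0 -4.5 0 0 0 0.5; 0 0 -4.5 0 0 0 0.5; 0 0 -3.5 0 0 0 0.5",
)

```text
time: 20.23
position: [0.4678, -0.0805, 0.2335]
tool_rot: [0.515, 3.098, 0.001]
ft_force: [0.2, 0.0, -2.0]
grip_width: 0.603
grip_force: 10.0
```

Request:
jog_arm(
  rows="0 0 0 0 0 0.14 0.5; 0 0 0 0 0 0.16 0.5; 0 0 0 0 0 0.16 0.5; 0 0 0 0 0 0.16 0.5; 0 0 0 0 0 0.16 0.5",
)

```text
time: 20.85
position: [0.4673, -0.0805, 0.2313]
tool_rot: [-1.662, -2.665, 0.001]
ft_force: [0.6, -0.8, -1.1]
grip_width: 0.604
grip_force: 10.0
```

Request:
jog_arm(
  rows="0 0 0 0 0 0.16 0.5; 0 0 0 0 0 0.16 0.5; 0 0 0 0 0 0.094 0.5; 3.5 0.7 0 0 0 0 0.5; 4.5 0.9 0 0 0 0 0.5",
)

```text
time: 21.48
position: [0.4798, -0.0, 0.2315]
tool_rot: [-2.172, -2.269, 0.0]
ft_force: [1.1, 0.6, -1.5]
grip_width: 0.605
grip_force: 10.0
```

Request:
jog_arm(
  rows="4.5 0.9 0 0 0 0 0.5; 4.5 0.9 0 0 0 0 0.5; 4.5 0.9 0 0 0 0 0.5; 4 0.8 0 0 0 0 0.5; 2 0.4 0 0 0 0 0.5",
)

```text
time: 22.1
position: [0.5091, 0.1991, 0.231]
tool_rot: [-2.164, -2.276, 0.002]
ft_force: [-0.4, -1.2, -0.9]
grip_width: 0.599
grip_force: 10.0
```

Request:
jog_arm(
  rows="0 0 0 0 0.1 0 0.5; 0 0 0 0 0.1 0 0.5; 0 0 0 0 0.1 0 0.5; 0 0 0 0 0.1 0 0.5; 0 0 0 0 0 0 0.5",
)

```text
time: 22.72
position: [0.51, 0.1928, 0.231]
tool_rot: [-1.958, -2.039, -0.393]
ft_force: [-0.5, -0.4, -1.0]
grip_width: 0.605
grip_force: 10.0
```

```bash
python3 - <<'E'
from m import *
s=ctrl.get_state();print(s["time"],s["position"],s["grip_width"],s["ft_force"],s["joint_positions"].round(2),rotm(s["tool_rot"]).round(3),rel(.51,.244,.110))
T=Cam("top")
for k in comps(T.img,(50,40,60),(80,255,255),200): pass
# panel top edge & handle from top crop: 260px->560 wide (x2.154), rows offset 336
t=lambda u,v:((u+.5)/2.154-.5+110,(v-336+.5)/2.15-.5+170)
for p,z in [((277,350),.140),((277,541),.140),((313,406),.103),((313,483),.103),((172,340),.2),((172,553),.2)]: print(p,T.at(*t(*p),z).round(4))
S=Cam("scene");cv2.imwrite("pics/s5.png",cv2.resize(S.img[70:230,310:530],(800,582),interpolation=cv2.INTER_CUBIC))
E
```

```text
22.725 [0.51004734 0.19283889 0.23099746] 0.6049499266992432 [-0.49091702 -0.38261536 -0.96600652] [-0.56  0.05  0.43  1.82 -0.44  1.27  0.03] [[-0.037  0.999 -0.017]
 [ 0.921  0.041  0.387]
 [ 0.388 -0.002 -0.922]] [ 0.02  0.23 13.13]
(277, 350) [0.6372 0.1688 0.14  ]
(277, 541) [0.3835 0.1595 0.14  ]
(313, 406) [0.5655 0.1241 0.103 ]
(313, 483) [0.4596 0.1206 0.103 ]
(172, 340) [0.6384 0.289  0.2   ]
(172, 553) [0.3721 0.2761 0.2   ]
```

View pics/s5.png

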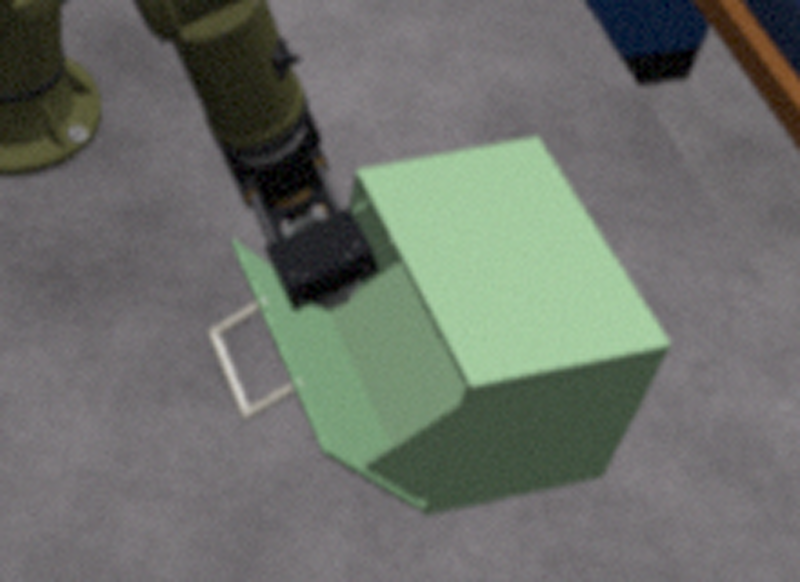

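The crop shows the strainer held tilted over the mouth. The panel edge works out 115 mm in front of the hinge, so the bin is all the way out. Inserting along the tool axis.

Request:
jog_arm(
  rows="0 0.2 3 0 0 0 0.5; 0 0 3 0 0 0 0.5; 0 0 2.5 0 0 0 0.5; 0 0 1.7 0 0 0 0.5; 0 0 1 0 0 0 0.5",
)

```text
time: 23.45
position: [0.5093, 0.2414, 0.1283]
tool_rot: [-1.949, -2.046, -0.394]
ft_force: [0.1, -0.4, -0.5]
grip_width: 0.608
grip_force: 10.0
```

Request:
jog_arm(
  rows="0 0 0.6 0 0 0 0.5; 0 0 0.6 0 0 0 0.5; 0 0 0.3 0 0 0 0.5; 0 0 0 0 0 0 0.5",
)

```text
time: 23.95
position: [0.5095, 0.246, 0.1152]
tool_rot: [-1.951, -2.044, -0.396]
ft_force: [-0.4, -0.4, -1.5]
grip_width: 0.607
grip_force: 10.0
```

Request:
jog_arm(
  rows="0 0 0.5 0 0 0 0.5; 0 0 0 0 0 0 0.5",
)

```text
time: 24.2
position: [0.5091, 0.2481, 0.1102]
tool_rot: [-1.95, -2.044, -0.395]
ft_force: [-1.0, 0.0, -1.1]
grip_width: 0.605
grip_force: 10.0
```

Request:
jog_arm(
  rows="0 0 0.4 0 0 0 0.5; 0 0 0 0 0 0 0.5",
)

```text
time: 24.45
position: [0.509, 0.2497, 0.1064]
tool_rot: [-1.95, -2.044, -0.395]
ft_force: [0.3, 0.7, -1.7]
grip_width: 0.604
grip_force: 10.0
```

Request:
jog_arm(
  rows="0 0 0.4 0 0 0 0.5; 0 0 0 0 0 0 0.5",
)

```text
time: 24.7
position: [0.5089, 0.2513, 0.1027]
tool_rot: [-1.95, -2.044, -0.395]
ft_force: [0.3, 0.0, -2.1]
grip_width: 0.602
grip_force: 10.0
```

Request:
jog_arm(
  rows="-0.3 0 0.4 0 0 0 0.5; 0 0 0 0 0 0 0.5",
)

```text
time: 24.95
position: [0.509, 0.2497, 0.0977]
tool_rot: [-1.951, -2.044, -0.394]
ft_force: [0.4, -0.2, -0.9]
grip_width: 0.606
grip_force: 10.0
```

Request:
jog_arm(
  rows="0 0 0 0 0 0 0; 0 0 0 0 0 0 -0.5; 0 0 0 0 0 0 -0.7; 0 0 0 0 0 0 -0.7; 0 0 -2 0 0 0 -0.7",
)

```text
time: 25.58
position: [0.5082, 0.2422, 0.116]
tool_rot: [-1.949, -2.044, -0.391]
ft_force: [-0.8, -0.6, -0.1]
grip_width: 0.84
grip_force: 0.0
```

Request:
jog_arm(
  rows="0 0 -4 0 0 0 -0.7; 0 0 -4 0 0 0 -0.7; 0 0 -4 0 0 0 -0.7; 0 0 -2 0 -0.1 0 -0.7; 0 0 0 0 -0.1 0 -0.7",
)

```text
time: 26.2
position: [0.5143, 0.1856, 0.2498]
tool_rot: [-2.072, -2.163, -0.213]
ft_force: [-0.6, 0.7, -0.4]
grip_width: 0.851
grip_force: 0.0
```

Request:
jog_arm(
  rows="-2 0 0 0 -0.1 0 0; -3 0 0 0 -0.095 0 0; -4 0 0 0 0 -0.16 0; 0 0 0 0 0 0 0",
)

```text
time: 26.7
position: [0.5171, 0.094, 0.2401]
tool_rot: [-1.987, -2.432, -0.007]
ft_force: [0.5, -0.2, 0.6]
grip_width: 0.53
grip_force: 0.0
```

```bash
python3 - <<'E'
from m import *
s=ctrl.get_state();print(s["time"],s["position"],s["grip_width"],s["ft_force"],s["joint_positions"].round(2),rotm(s["tool_rot"]).round(3),rel(.512,.124,.26))
S,T=Cam("scene"),Cam("top")
a=cv2.resize(S.img[70:230,310:530],(400,291));b=cv2.resize(T.img[160:290,110:290],(400,289))
cv2.imwrite("pics/s6.png",cv2.resize(np.hstack([a[:289],b]),(800,289)))
E
```

```text
26.7 [0.51711663 0.09398674 0.24012093] 0.5295410929898448 [ 0.45604321 -0.22680291  0.58479091] [-0.61  0.04  0.4   1.75 -0.02  1.36 -0.01] [[-0.2    0.98   0.002]
 [ 0.98   0.2    0.004]
 [ 0.004  0.003 -1.   ]] [ 3.05  0.1  -1.98]
```

View pics/s6.png

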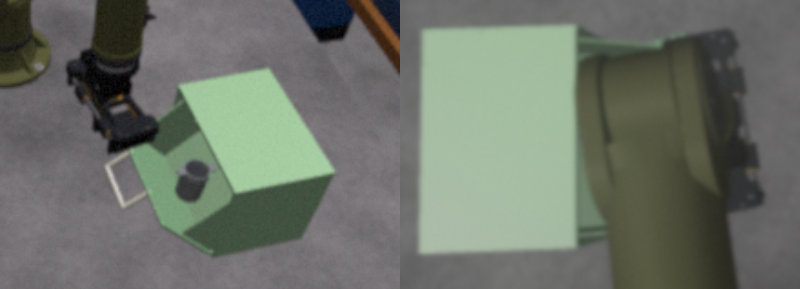

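The picture shows the strainer standing in the tray (left crop (193,180)). Next I re-grip the handle and close.

Request:
jog_arm(
  rows="2.5 0 -1 0 0 -0.157 0; 0 0 0 0 0 -0.157 0.3; 0 0 0 0 0 -0.157 0.3; 0 0 0 0 0 -0.157 0.3; 0 0 0 0 0 -0.157 0.3",
)

```text
time: 27.42
position: [0.5111, 0.1239, 0.2492]
tool_rot: [-0.888, -3.012, -0.009]
ft_force: [-0.5, -0.3, 0.2]
grip_width: 0.35
grip_force: 0.0
```

Request:
jog_arm(
  rows="0 0 0 0 0 -0.157 0.3; 0 0 0 0 0 -0.157 0.3; 0 0 0 0 0 -0.157 0.3; 0 0 0 0 0 -0.161 0.3; 0 0 0 0 0 0 0.3",
)

```text
time: 28.05
position: [0.5112, 0.1237, 0.2491]
tool_rot: [-0.082, 3.14, 0.009]
ft_force: [0.4, 0.4, 0.5]
grip_width: 0.346
grip_force: 0.0
```

```bash
python3 - <<'E'
from m import *
s=ctrl.get_state();print(s["time"],s["position"],s["grip_width"],s["joint_positions"].round(2),rotm(s["tool_rot"]).round(3),rel(.512,.122,.094))
E
```

```text
28.05 [0.51115158 0.12368279 0.24906406] 0.34636426695283096 [-0.62  0.04  0.34  1.73 -0.02  1.37  1.35] [[-0.999 -0.052  0.   ]
 [-0.052  0.999  0.006]
 [-0.     0.006 -1.   ]] [-0.07 -0.26 15.51]
```

Request:
jog_arm(
  rows="0 -0.2 4 0 0 0 0.3; 0 0 4 0 0 0 0.3; 0 0 3 0 0 0 0.3; 0 -0.1 2.5 0 0 0 0.3; 0 0 2 0 0 0 0.3",
)

```text
time: 28.68
position: [0.511, 0.121, 0.0927]
tool_rot: [0.078, -3.14, -0.008]
ft_force: [-0.2, 0.2, -0.6]
grip_width: 0.347
grip_force: 0.0
```

Request:
jog_arm(
  rows="0 0 0 0 0 0 0.9; 0 0 0 0 0 0 0.9; 0 0 0 0 0 0 0.9; 0 0 0 0 0 0 0.9",
  force=10,
)

```text
time: 29.18
position: [0.5122, 0.1224, 0.0947]
tool_rot: [-0.084, 3.138, 0.012]
ft_force: [1.1, 5.5, -0.2]
grip_width: 0.111
grip_force: 10.0
```

Request:
jog_arm(
  rows="0 0.4 -0.6 0 0 0 0.9; 0 0.4 -0.6 0 0 0 0.9; 0 0.9 -1.1 0 0 0 0.9; 0 1 -1.1 0 0 0 0.9; 0 1.1 -1 0 0 0 0.9",
)

```text
time: 29.8
position: [0.5102, 0.1583, 0.1387]
tool_rot: [-0.083, 3.139, 0.007]
ft_force: [5.1, 0.5, -4.4]
grip_width: 0.111
grip_force: 10.0
```

Request:
jog_arm(
  rows="0 1.1 -0.9 0 0 0 0.9; 0 1.2 -0.8 0 0 0 0.9; 0 1.2 -0.7 0 0 0 0.9; 0 0 0 0 0 0 0.9",
)

```text
time: 30.3
position: [0.5083, 0.1948, 0.1641]
tool_rot: [-0.085, 3.138, 0.01]
ft_force: [2.6, -0.4, 7.1]
grip_width: 0.107
grip_force: 10.0
```

Request:
jog_arm(
  rows="0 0.9 -0.3 0 0 0 0.9; 0 0.9 -0.3 0 0 0 0.9; 0 0.5 -0.1 0 0 0 0.9; 0 0 0 0 0 0 0.9",
)

```text
time: 30.8
position: [0.5073, 0.2156, 0.1725]
tool_rot: [-0.082, 3.138, 0.008]
ft_force: [0.8, -4.4, 14.2]
grip_width: 0.109
grip_force: 10.0
```

Request:
jog_arm(
  rows="0 0.4 -0.1 0 0 0 0.9; 0 0 0 0 0 0 0.9",
)

```text
time: 31.05
position: [0.5071, 0.2194, 0.1736]
tool_rot: [-0.082, 3.138, 0.008]
ft_force: [0.2, -4.9, 15.3]
grip_width: 0.111
grip_force: 10.0
```

Request:
jog_arm(
  rows="0 0.4 0 0 0 0 0.9; 0 0 0 0 0 0 0.9",
)

```text
time: 31.3
position: [0.507, 0.2236, 0.1737]
tool_rot: [-0.082, 3.138, 0.008]
ft_force: [0.0, -4.9, 14.7]
grip_width: 0.113
grip_force: 10.0
```

Request:
jog_arm(
  rows="0 0.4 -0.2 0 0 0 0.9; 0 0 0 0 0 0 0.9",
)

```text
time: 31.55
position: [0.5069, 0.2243, 0.1739]
tool_rot: [-0.079, 3.139, 0.0]
ft_force: [2.4, -9.5, 8.6]
grip_width: 0.108
grip_force: 10.0
```

Request:
jog_arm(
  rows="0 0.4 -0.1 0 0 0 0.9; 0 0 0 0 0 0 0.9",
)

```text
time: 31.8
position: [0.5069, 0.2243, 0.1738]
tool_rot: [0.075, -3.14, 0.008]
ft_force: [3.9, -14.7, 7.5]
grip_width: 0.111
grip_force: 10.0
```

Request:
jog_arm(
  rows="0 0.4 0 0 0 0 0.9; 0 0 0 0 0 0 0.9; 0 0 0 0 0 0 0.9",
)

```text
time: 32.17
position: [0.5069, 0.2255, 0.1737]
tool_rot: [0.072, -3.139, 0.014]
ft_force: [2.4, -19.4, 8.6]
grip_width: 0.139
grip_force: 10.0
```

Request:
jog_arm(
  rows="0 0 0 0 0 0 0.6; 0 -1 0 0 0 0 0.2; 0 0 0 0 0 0 0.2; 0 0 0 0 0 0 0.2; 0 0 -2 0 0 0 0.2",
)

```text
time: 32.8
position: [0.5038, 0.2267, 0.1915]
tool_rot: [0.086, -3.136, -0.006]
ft_force: [0.3, -0.3, 0.4]
grip_width: 0.393
grip_force: 0.0
```

Request:
jog_arm(
  rows="0 0 -4 0 0 0 0.2; 0 0 -5 0 0 0 0.2; 0 -3 -4 0 0 0 0.2; 0 -5 0 0 0 0 0; 0 -5 0 0 0 0 0",
)

```text
time: 33.42
position: [0.5125, 0.0957, 0.323]
tool_rot: [-0.088, 3.14, 0.009]
ft_force: [1.2, -0.9, 0.9]
grip_width: 0.49
grip_force: 0.0
```

Request:
jog_arm(
  rows="0 -5 0 0 0 0 0; 0 -5 0 0 0 0 0; 0 0 0 0 0 0 0; 0 0 0 0 0 0 0",
)

```text
time: 33.92
position: [0.5179, -0.0028, 0.3218]
tool_rot: [0.086, -3.14, -0.01]
ft_force: [-0.8, -0.1, -0.4]
grip_width: 0.5
grip_force: 0.0
```

```bash
python3 - <<'E'
from m import *
s=ctrl.get_state();print(s["time"],s["position"],s["ft_force"])
S,T=Cam("scene"),Cam("top")
a=cv2.resize(S.img[80:290,130:500],(700,397));b=cv2.resize(T.img[150:280,110:290],(277,200))
o=np.zeros((600,800,3),np.uint8);o[:397,:700]=a;o[398:598,:277]=b
cv2.imwrite("pics/s7.png",o)
E
```

```text
33.925 [ 0.51787196 -0.0028443   0.32182277] [-0.83539927 -0.09630459 -0.4177452 ]
```

View pics/s7.png

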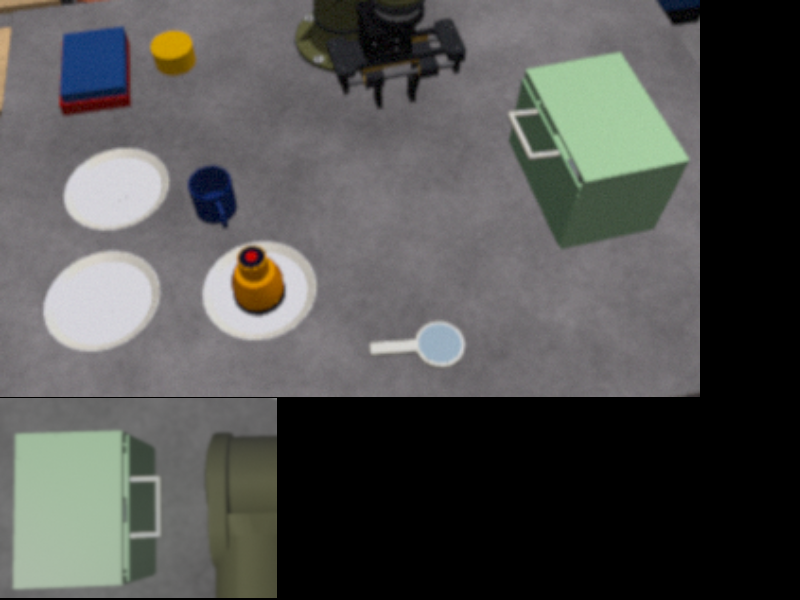

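The final picture shows the bin shut with its panel against the shell at (555,130). The lantern stands on the plate at (258,280), the mug and mirror have not moved, and the arm is clear of everything.

```bash
python3 -c "
from h import *
print(ticket.close_job())"
```

```text
the job is handed in; nothing more can be done
None
```

The job is handed in at about 34 s of the 72 s allowed: the lantern stands upright about 3 mm off the middle of the leftmost plate, the strainer is in the bin, the bin is pushed shut to its stop, and the mirror and mug were not touched.

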